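# Catch the falling tile lid and lower it shut

## Robot

A 7-joint arm with a two-finger parallel gripper is mounted at the origin on the work surface. World frame = base frame: x ahead of the robot, y to its left, z up, the work surface at z = 0. Lengths are in mm, angles in degrees, forces in N, time in s.
With the tool pointing down it reaches from about 350 to 775 mm from the base axis. Payload 3.1 kg.
Tool frame: the origin (TCP) lies at the very end of the fingers, on their centre line; the grasp point (between the pads) lies 19 mm behind it (manip.grip_point_offset is the distance from the TCP to the grasp point, in mm); y points along the fingers, x is the direction in which the jaws open and shut, and the axes are right-handed (so a half turn about y gives the same grasp; the last joint's range is limited). The gripper opens to 85 mm and grips with 20 to 120 N. Pads are 22 mm wide; open, the fingers measure 114 mm over their backs; the gripper's body (76 mm by 85 mm) begins 54 mm behind the grasp point. The pads swing forward as they close: fully open they stand 13 mm farther back than shut.
Start: joints at [66.308, 17.813, 0.802, 86.603, -0.252, 75.585, -1.558], TCP at [199.844, -512.425, 231.304] pointing down, gripper open.
Joint ranges: [-154.91, 154.91], [-16.99, 109.72], [-72.82, 74.43], [7.12, 147.25], [-82.49, 262.49], [11.32, 116.49], [-174.64, 174.64]. Speed limits (degrees/s): [159.86, 159.86, 180, 180, 180, 180, 180].

## Interface

Orientations are given as [roll, pitch, yaw] about the fixed x, y, z axes, in that order (R = Rz(yaw) Ry(pitch) Rx(roll)).
In Python, from cell import manip, cams, workorder gives the robot as it stands.
- The arm moves only by the tool drive_tool, never from a script. Its argument "commands" is a list of rows, each a list of 5 numbers: the closure, from 0 (fully open) to 1 (shut), then the shift along the tool's x, y, z in mm, then the turn about the tool's y in degrees. In form: [[fingers, dx, dy, dz, twist], ...]. A call has 1 to 20 rows; each row is the pose to reach, as a shift and turn from the pose commanded when the call began, along the tool's axes at that moment; what a row does not reach only later rows make up. A row lasts 1/10 s, in which the tool goes at most 50 mm and 8.59 degrees, less where a joint would pass 70% of its speed; a pose out of reach is approached as far as the arm can. A call with a gripper value outside its range is refused whole. The fingers move at their own pace and stop on an object; "newtons" is the grip in N (left out, the last holds). Time passes only in rows, so rows that repeat a pose let the fingers close. It gives the time, the measured TCP pose, the force and the opening at its end, in the units of the state.
- manip.sense(): the state, without advancing time (a new reading comes with each control period).
- cams.snapshot(name): name is "scene" or "top" or "wrist"; returns a dict with "image" (420x560x3 uint8, red, green, blue), "camera_matrix" (3x3 intrinsics, pixels), "extrinsics" (4x4, takes a point from camera to world coordinates). Camera axes: x right, y up, looking along -z (the intrinsics and any distortion apply to the point x, -y, -z); pixel columns grow to the right and rows downward; lengths in mm; the calibration is good to about 2 mm. A picture is of the moment at which its call begins. There is no depth.
- workorder.sign_off(): hands the job in, once; it reports no verdict.
The state is a dict: "time_s": time; "q": joint angles; "qvel": joint speeds; "tau": joint torques, N m; "ee_pos": TCP position; "tcp_rot": TCP orientation; "contact_force": force on the tool from outside, world axes, zero at the start; "torque": the same for the moment, N m; "finger_gap": opening from 0.0 (shut) to 1.0 (fully open).
Only numpy, scipy, OpenCV 4.12 (cv2) and the standard library are available. Lean on these libraries where they do the work, as an engineer would, in place of code of your own. Each camera call takes 0.05 s, during which the arm holds its last target.

## Task

The parts box beside the cooker stands open, its heavy tile lid leaning back. Push the lid over with a finger so that it falls towards closed, catch it on a finger while it is still well open, and lower it fully shut without letting it slam. Grip nothing, do not press hard on the lid, and leave the cooker, pitcher and valve cap where they stand.

Things in the scene. Friction and masses are not known exactly. Their poses are not given: they have to be found in the camera images.
- box: Open wooden box fixed to the counter, 140 mm along its x, 170 mm along its y, 130 mm high. Origin: centre of its underside. Its -x side is the front, roughly towards the robot (turned up to 0.3 rad).
- lid_hinge (a point): Middle of the lid's hinge axis, which runs along the box's x at y = +85 mm, z = 130 mm in the box frame (left side seen from the robot). Worn soft-close hinge, drag about 0.5 N m s/rad: let go at 1.38 rad the lid takes 2 to 3 s to reach 0.7, then falls at 0.5 to 1 rad/s, a slam if it is not caught. Pushing it over takes about 1 N at the handle, carrying it 2 to 3 N.
- lid (a joint): Angle of the lid: 0 = flat shut on the rim, 1.57 = upright, 1.85 = leaning back on its stop to the left (start). It opens by swinging up and to the left (+y of the box), shuts by falling to the right. Balance is at about 1.50: above it the lid falls back to the stop, below it it falls shut.
- lid_front (a point): The lid is a white ceramic tile, 140 x 170 mm, 12 mm thick, about 0.45 kg. This point is the middle of its front edge (facing the robot), on its upper face; x = -70 mm in the box frame.
- handle_end (a point): Centre of the front end face of the steel handle rod, 12 mm thick, along the lid's free edge, parallel to the hinge: 176 mm from the hinge, 6 mm above the lid's underside. It sticks out 60 mm in front of lid and box, to box x = -130 mm. Shut it is at box y = -91, z = 136 mm; upright at y = +91, z = 306. A finger can push this free part from the left, pass beneath it and carry it from below.
- cooker: Aluminium pressure cooker, 194 mm diameter, 170 mm high to its knob, black handle along its +x to 220 mm from its axis; left of the box. Origin: centre of its underside. To be left alone.
- pitcher: Blue ceramic pitcher, 108 mm diameter, 190 mm high, handle on its +x side to 96 mm from the axis; right of the box. Origin: centre of its underside. To be left alone.
- valve_cap: Small steel steam valve cap with a black rubber edge, 36 mm diameter, 24 mm high, on the counter just right of the box. Origin: centre of its underside. To be left alone.

How it is judged:
By the outcome, as a careful person would: the job done as asked, in the order asked, and still so for the second after the job is handed in, with the robot touching nothing.
It also fails if it takes over 48 s, if anything falls off the work surface, if the arm or the gripper's body presses on something with over 40 N, if the wrist force passes 120 N, or if a joint passes its speed limit or range.

## Working session

There is one attempt and no reset: what is moved stays moved. The work goes in short steps, Python scripts to look and compute and a tool call to move; the robot and the scene stay as the last step left them, time stands still between calls to the robot, and variables do not carry over. Pictures are saved under pics/ and viewed, and the job is handed in when it is done.

Besides the shell and the picture viewer there is one more tool, called after "Emit:" by a JSON object that holds its "method" and its "body", one argument or row to a line. drive_tool: Moves the arm, as the interface text tells. Its arguments: {"type":"object","properties":{"commands":{"type":"array"},"newtons":{"type":"number"}},"required":["commands"]}

```bash
mkdir -p pics; ls
python3 - <<'E'
from cell import manip,cams,workorder
import cv2,numpy as np
print(manip.sense())
for n in("scene","top","wrist"):
    s=cams.snapshot(n); cv2.imwrite(f"pics/{n}0.png",s["image"][:,:,::-1]); print(n,s["camera_matrix"],s["extrinsics"].round(3), [k for k in s])
    np.savez(f"{n}0.npz",**s)
E
```

```text
pics
{'time_s': 0.0, 'q': array([66.30902634, 17.85976217,  0.80306783, 86.69306719, -0.25023183,
       75.58222951, -1.55841282]), 'qvel': array([-0.0635112 , -0.09829881,  0.07767802, -0.00165862, -0.03653782,
        0.01432339, -0.04857812]), 'tau': array([ 5.60101198e-04, -3.79907978e+01,  1.46543160e-01, -2.30588025e+01,
        1.22639083e-02,  1.36941019e-02, -2.49840707e-05]), 'ee_pos': array([ 199.52887101, -511.75348241,  230.21976281]), 'tcp_rot': array([-90.00770194,   0.13311845, -68.69469483]), 'contact_force': array([-0.11026425, -0.7687236 ,  0.32977175]), 'torque': array([ 0.04854451, -0.05590677,  0.01646299]), 'finger_gap': 1.002480612541398}
scene [[514.36870566   0.         286.65001844]
 [  0.         514.36870566 206.12187907]
 [  0.           0.           1.        ]] [[ 8.280000e-01  5.350000e-01 -1.700000e-01  4.716810e+02]
 [-5.610000e-01  7.920000e-01 -2.420000e-01 -2.172430e+02]
 [ 5.000000e-03  2.960000e-01  9.550000e-01  1.016692e+03]
 [ 0.000000e+00  0.000000e+00  0.000000e+00  1.000000e+00]] ['image', 'camera_matrix', 'extrinsics']
top [[508.92456681   0.         283.42277497]
 [  0.         508.92456681 203.76051897]
 [  0.           0.           1.        ]] [[-2.800000e-02  9.880000e-01 -1.550000e-01  4.913180e+02]
 [-9.990000e-01 -2.500000e-02  2.700000e-02  2.719800e+01]
 [ 2.200000e-02  1.550000e-01  9.880000e-01  1.010438e+03]
 [ 0.000000e+00  0.000000e+00  0.000000e+00  1.000000e+00]] ['image', 'camera_matrix', 'extrinsics']
wrist [[304.83817115   0.         280.25823724]
 [  0.         304.83817115 207.46874005]
 [  0.           0.           1.        ]] [[ 3.64000e-01  8.82000e-01  2.98000e-01  2.74872e+02]
 [-9.31000e-01  3.47000e-01  1.13000e-01 -4.82951e+02]
 [-3.00000e-03 -3.19000e-01  9.48000e-01  3.73648e+02]
 [ 0.00000e+00  0.00000e+00  0.00000e+00  1.00000e+00]] ['image', 'camera_matrix', 'extrinsics']
```

View pics/scene0.png

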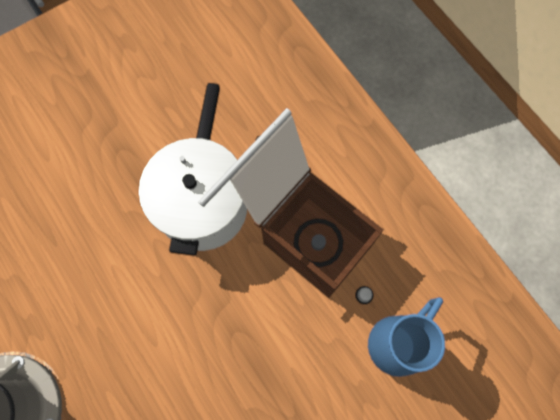

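View pics/top0.png

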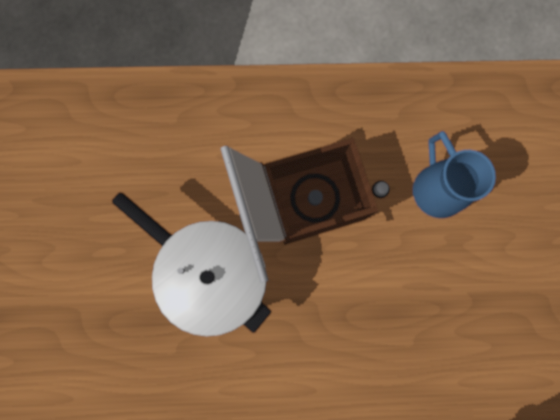

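View pics/wrist0.png

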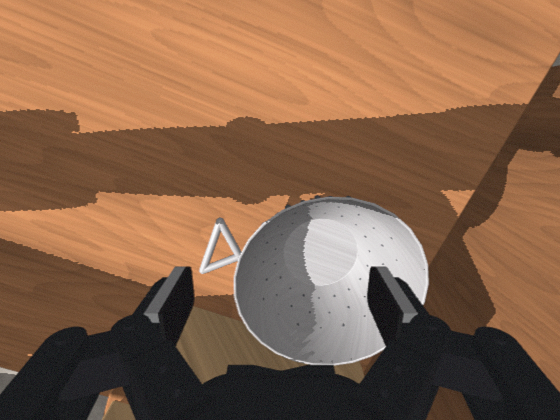

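Run:
```python
import cv2,numpy as np
a=cv2.imread("pics/top0.png")[120:300,200:420]; cv2.imwrite("pics/tz.png",cv2.resize(a,None,fx=3.6,fy=3.3,interpolation=cv2.INTER_CUBIC))
a=cv2.imread("pics/scene0.png")[100:310,180:400]; cv2.imwrite("pics/sz.png",cv2.resize(a,None,fx=2.8,fy=2.8,interpolation=cv2.INTER_CUBIC))
```

```text
(no output)
```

View pics/tz.png

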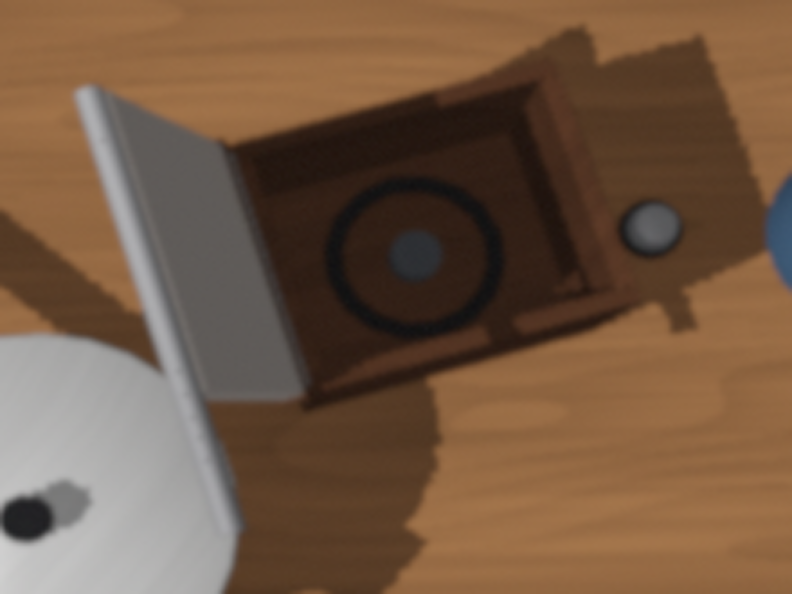

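View pics/sz.png

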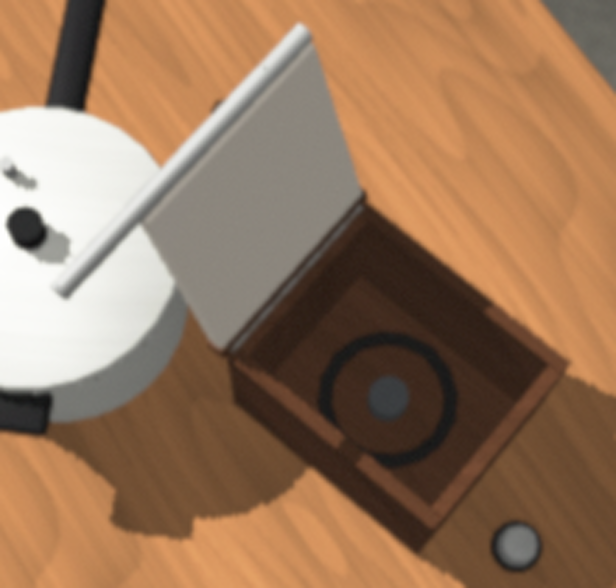

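```bash
cat > h.py <<'E'
import cv2,numpy as np
def ray(s,p):
    K=s["camera_matrix"];T=s["extrinsics"]
    u=np.linalg.solve(K,[p[0],p[1],1.]);d=T[:3,:3]@np.array([u[0],-u[1],-u[2]])
    return T[:3,3],d/np.linalg.norm(d)
def plane(s,p,z):
    o,d=ray(s,p);return o+d*(z-o[2])/d[2]
def tri(s1,p1,s2,p2):
    o1,d1=ray(s1,p1);o2,d2=ray(s2,p2)
    t=np.linalg.lstsq(np.c_[d1,-d2],o2-o1,rcond=None)[0]
    a=o1+t[0]*d1;b=o2+t[1]*d2
    return (a+b)/2,np.linalg.norm(a-b)
def proj(s,P):
    T=s["extrinsics"];c=T[:3,:3].T@(np.asarray(P)-T[:3,3]);q=s["camera_matrix"]@np.array([c[0],-c[1],-c[2]]);return q[:2]/q[2]
def load(n): return dict(np.load(n))
E
python3 - <<'E'
from h import *
t=load("top0.npz");s=load("scene0.npz")
np.set_printoptions(precision=1,suppress=True)
T=dict(br=(352.2,138.8),fr=(377.8,207.9),fl=(284.7,239.7),bl=(262.5,164)); S=dict(br=(383.6,229.3),fr=(335,287.5),fl=(262.1,228.6),bl=(310.4,171.4))
src=[];dst=[]
m=dict(br=(70,-85),fr=(-70,-85),fl=(-70,85),bl=(70,85))
for k in T:
    print(k,plane(t,T[k],130),plane(s,S[k],130),tri(t,T[k],s,S[k]))
    for c,p in((t,T[k]),(s,S[k])): src.append(m[k]);dst.append(plane(c,p,130)[:2])
src=np.array(src,float);dst=np.array(dst)
sc=src-src.mean(0);dc=dst-dst.mean(0)
th=np.arctan2((sc[:,0]*dc[:,1]-sc[:,1]*dc[:,0]).sum(),(sc*dc).sum())
R=np.array([[np.cos(th),-np.sin(th)],[np.sin(th),np.cos(th)]])
c=dst.mean(0);print("centre",c,"yaw",np.degrees(th));print(dst-c-src@R.T)
def B(x,y,z): return np.r_[c+R@[x,y],z]
for n,a,b in (("hfront",(265.3,279.7),(203.2,203.6)),("hback",(223.6,147.9),(288.2,110.7))):
    P,g=tri(t,a,s,b);print(n,P,g,"box",(P[:2]-c)@R)
print("cap",plane(t,(200+652/3.6,120+229/3.3),24)); print("cooker top",plane(t,(207,277),165),"rim",plane(t,(209,278),125))
np.savez("box.npz",c=c,th=th)
for a in (1.85,1.57,1.38,1.0,.5,0):
    y=85-np.cos(a)*176+6*np.sin(a)*0; 
    # handle center: r=176 along lid, 6 above underside
    y=85-176*np.cos(a)+6*np.sin(a);z=130+176*np.sin(a)+6*np.cos(a)
    print(a,B(-130,y,z),B(-100,y,z),y)
E
```

```text
br [ 744.1 -123.2  130. ] [ 748.4 -125.2  130. ] (array([ 748. , -124.5,  124.2]), np.float64(4.192448608605109))
fr [ 617.8 -162.1  130. ] [ 616.2 -160.7  130. ] (array([ 616.3, -161. ,  134.6]), np.float64(1.74316968694523))
fl [566.3   3.1 130. ] [569.8  -2.9 130. ] (array([570.1,   2.3, 109. ]), np.float64(4.050334941220483))
bl [701.6  38.5 130. ] [703.4  38.2 130. ] (array([702.7,  38.5, 129.2]), np.float64(1.8010252166972471))
centre [658.4 -61.8] yaw 15.972699458092992
[[-5.   1. ]
 [-0.8 -1. ]
 [ 3.3  0.7]
 [ 1.6  2.1]
 [-1.5  2.4]
 [ 2.  -3.6]
 [-0.8 -0.7]
 [ 1.  -1. ]]
hfront [498.9  36.  299.4] 3.252869752421856 box [-126.5  137.9]
hback [687.6  91.7 297.9] 2.047721010709191 box [ 70.2 139.5]
cap [ 669.9 -193.6   24. ]
cooker top [505.5 133.2 165. ] rim [504.4 134.8 125. ]
1.85 [495.1  36.3 297.5] [524.   44.6 297.5] 139.2715346589661
1.57 [508.5 -10.2 306. ] [537.3  -2.  306. ] 90.85984459650194
1.38 [517.6 -42.3 303.9] [546.5 -34.  303.9] 57.514334873815294
1.0 [ 534.8 -102.4  281.3] [563.7 -94.2 281.3] -5.044379923945213
0.5 [ 551.8 -161.6  219.6] [ 580.6 -153.3  219.6] -66.57797766108038
0 [ 558.5 -185.   136. ] [ 587.3 -176.8  136. ] -91.0
```

Emit:
{"method": "drive_tool", "body": {
  "commands": [
    [0,0,-40,0,1.5],
    [0,0,-85,0,3],
    [0,0,-130,0,4.5],
    [0,0,-170,0,5.3],
    [0,0,-170,0,5.3],
    [0,0,-170,0,5.3]
  ]
}}

```text
time_s: 0.75
ee_pos: [200.0, -512.8, 401.9]
tcp_rot: [-90.0, -0.1, -74.0]
contact_force: [1.1, -0.9, -1.0]
finger_gap: 0.998
```

```bash
cat > st.py <<'E'
from h import *
from cell import manip,cams
np.set_printoptions(precision=1,suppress=True)
b=np.load("box.npz");c=b["c"];th=float(b["th"]);R=np.array([[np.cos(th),-np.sin(th)],[np.sin(th),np.cos(th)]])
def B(x,y,z): return np.r_[c+R@[x,y],z]
def inb(P): return np.r_[(np.asarray(P)[:2]-c)@R,P[2]]
def state():
    s=manip.sense();f=s["contact_force"]
    print("t",round(s["time_s"],2),"box tcp",inb(s["ee_pos"]),"rot",s["tcp_rot"],"F box",np.r_[f[:2]@R,f[2]],"gap",round(s["finger_gap"],3));return s
if __name__=="__main__": state()
E
python3 st.py; python3 -c "
from cell import manip;print(manip.grip_point_offset,manip.sense()['q'])"
```

```text
t 0.75 box tcp [-564.9 -307.4  401.9] rot [-90.   -0.1 -74. ] F box [ 0.8 -1.2 -1. ] gap 0.998
18.700000000000003 [65.44611072 16.71263014  2.14157793 64.51090642 -0.62132995 98.68362275
 -6.58650774]
```

Emit:
{"method": "drive_tool", "body": {
  "commands": [
    [0,-30,0,32,0],
    [0,-62,0,66,0],
    [0,-94,0,99,0],
    [0,-126,0,133,0],
    [0,-158,0,167,0],
    [0,-190,0,201,0],
    [0,-222,0,235,0],
    [0,-254,0,269,0],
    [0,-286,0,302,0],
    [0,-318,0,336,0],
    [0,-350,0,370,0],
    [0,-382,0,404,0],
    [0,-410,0,433,0],
    [0,-430,0,455,0],
    [0,-437,0,462,0],
    [0,-437,0,462,0],
    [0,-437,0,462,0]
  ]
}}

```text
time_s: 2.45
ee_pos: [522.8, 33.4, 400.3]
tcp_rot: [-90.2, -0.1, -74.1]
contact_force: [0.6, -0.9, 0.6]
finger_gap: 1.001
```

Run:
```python
from st import *
state()
for n in("scene","top","wrist"):
    s=cams.snapshot(n); cv2.imwrite(f"pics/{n}1.png",s["image"][:,:,::-1]); np.savez(n+"1.npz",**s)
w=load("wrist1.npz")
for p in((-130,139,297),(-100,139,297),(-70,139,297)): print(proj(w,B(*p)))
```

```text
t 2.45 box tcp [-104.2  128.8  400.3] rot [-90.2  -0.1 -74.1] F box [ 0.3 -1.   0.6] gap 1.001
[267.9 232.4]
[267.4 199.8]
[266.8 164.8]
```

View pics/wrist1.png

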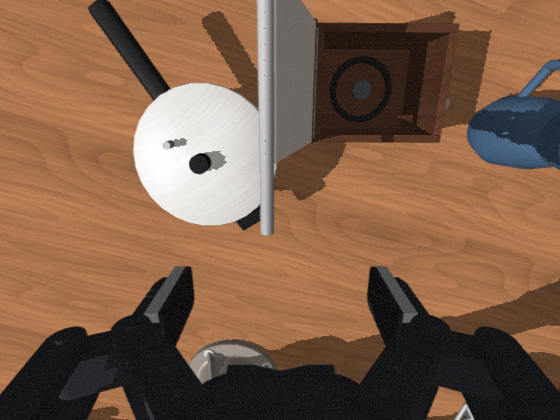

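View pics/scene1.png

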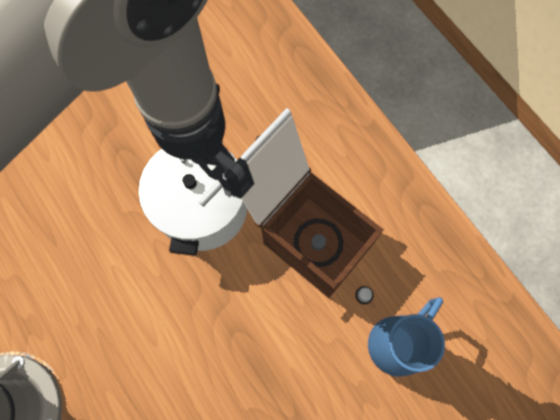

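Emit:
{"method": "drive_tool", "body": {
  "commands": [
    [0,0,30,0,0],
    [0,0,65,0,0],
    [0,0,100,0,0],
    [0,0,125,0,0],
    [0,0,132,0,0],
    [0,0,132,0,0],
    [0,0,132,0,0]
  ]
}}

```text
time_s: 3.3
ee_pos: [524.3, 34.7, 271.0]
tcp_rot: [-89.8, -0.0, -74.0]
contact_force: [-0.3, 0.5, 0.1]
finger_gap: 0.998
```

Run:
```python
from st import *
state()
for n in("scene","top","wrist"):
    s=cams.snapshot(n); cv2.imwrite(f"pics/{n}2.png",s["image"][:,:,::-1]); np.savez(n+"2.npz",**s)
```

```text
t 3.3 box tcp [-102.4  129.7  271. ] rot [-89.8  -0.  -74. ] F box [-0.1  0.6  0.1] gap 0.998
```

View pics/wrist2.png

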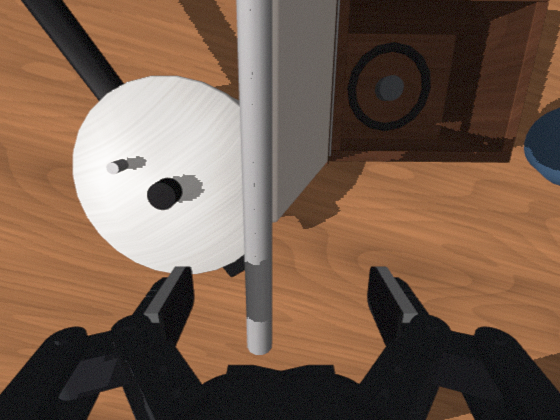

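View pics/top2.png

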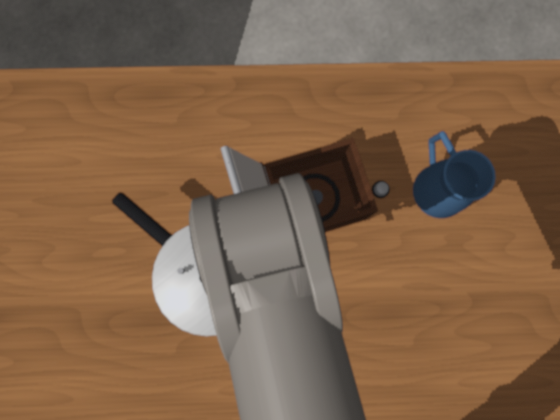

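Emit:
{"method": "drive_tool", "body": {
  "commands": [
    [0,10,0,0,0],
    [0,20,0,0,0],
    [0,26,0,0,0],
    [0,32,0,0,0],
    [0,38,0,0,0],
    [0,44,0,0,0],
    [0,50,0,0,0],
    [0,56,0,0,0],
    [0,62,0,0,0],
    [0,68,0,0,0]
  ]
}}

```text
time_s: 4.45
ee_pos: [542.3, -31.1, 269.2]
tcp_rot: [-90.0, -0.0, -74.0]
contact_force: [-0.9, 1.4, 0.6]
finger_gap: 1.001
```

Run:
```python
from st import *
state()
for n in("wrist",):
    s=cams.snapshot(n); cv2.imwrite(f"pics/{n}3.png",s["image"][:,:,::-1]); np.savez(n+"3.npz",**s)
```

```text
t 4.45 box tcp [-103.3   61.5  269.2] rot [-90.  -0. -74.] F box [-0.4  1.6  0.6] gap 1.001
```

View pics/wrist3.png

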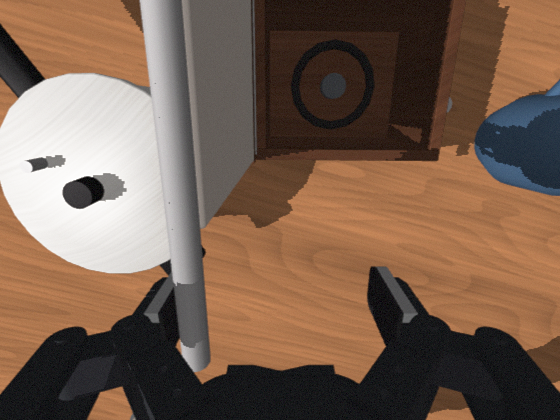

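Emit:
{"method": "drive_tool", "body": {
  "commands": [
    [0,6,0,0,0],
    [0,12,0,0,0],
    [0,18,0,0,0],
    [0,24,0,0,0],
    [0,30,0,0,0],
    [0,36,0,0,0],
    [0,42,0,0,0],
    [0,42,0,0,0],
    [0,36,4,0,0],
    [0,34,10,0,0]
  ]
}}

```text
time_s: 5.5
ee_pos: [551.7, -61.6, 259.4]
tcp_rot: [-89.9, 0.0, -73.9]
contact_force: [0.4, -0.2, 0.3]
finger_gap: 1.002
```

Run:
```python
from st import *
state()
for n in("wrist",):
    s=cams.snapshot(n); cv2.imwrite(f"pics/{n}4.png",s["image"][:,:,::-1]); np.savez(n+"4.npz",**s)
```

```text
t 5.5 box tcp [-102.6   29.6  259.4] rot [-89.9   0.  -73.9] F box [ 0.3 -0.3  0.3] gap 1.002
```

View pics/wrist4.png

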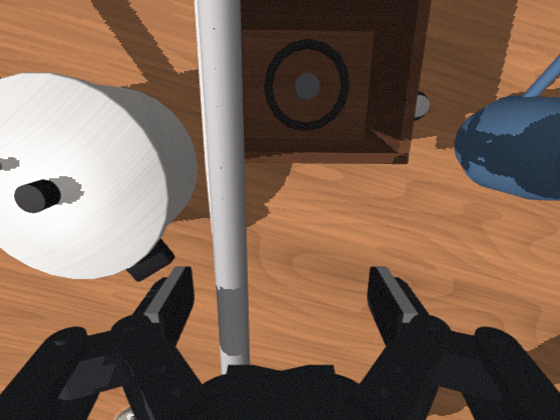

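Emit:
{"method": "drive_tool", "body": {
  "commands": [
    [0,0,5,0,0],
    [0,0,10,0,0],
    [0,0,14,0,0],
    [0,0,18,0,0],
    [0,0,20,0,0],
    [0,0,20,0,0]
  ]
}}

```text
time_s: 6.15
ee_pos: [551.4, -63.1, 238.9]
tcp_rot: [-90.0, 0.0, -74.0]
contact_force: [-0.2, -0.1, 1.0]
finger_gap: 1.005
```

```bash
cat > look.py <<'E'
import sys
from st import *
from scipy.optimize import minimize_scalar
state()
k=sys.argv[1]
s=cams.snapshot("wrist"); cv2.imwrite(f"pics/wrist{k}.png",s["image"][:,:,::-1])
def hnd(a,x=-100): return B(x,85-176*np.cos(a)+6*np.sin(a),130+176*np.sin(a)+6*np.cos(a))
for a in (1.4,1.3,1.2,1.1,1.0,.9,.8,.6,.4,.2,0): print(a,proj(s,hnd(a,-70)),proj(s,hnd(a,-100)),end=" ")
E
python3 look.py 5
```

```text
t 6.15 box tcp [-103.3   28.2  238.9] rot [-90.   0. -74.] F box [-0.2 -0.   1. ] gap 1.005
1.4 [166.8 276.3] [177.7 357.7] 1.3 [228.  270.7] [232.8 350.1] 1.2 [283.9 262.7] [283.4 339.3] 1.1 [332.  253.1] [327.4 326.3] 1.0 [371.2 242.8] [363.9 312. ] 0.9 [401.6 232.2] [392.5 297.3] 0.8 [423.6 221.9] [413.7 282.8] 0.6 [447.1 203.4] [437.3 256.2] 0.4 [450.9 188. ] [442.3 233.8] 0.2 [442.3 175.9] [435.3 215.8] 0 [426.6 166.4] [421.1 201.6]
```

View pics/wrist5.png

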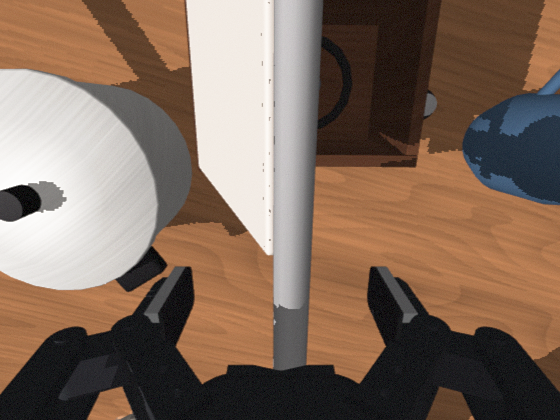

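Emit:
{"method": "drive_tool", "body": {
  "commands": [
    [0,0,0,0,0],
    [0,0,0,0,0],
    [0,0,0,0,0],
    [0,0,0,0,0],
    [0,0,0,0,0],
    [0,0,0,0,0]
  ]
}}

```text
time_s: 6.8
ee_pos: [551.6, -63.4, 239.3]
tcp_rot: [-90.0, -0.0, -74.0]
contact_force: [1.2, -0.5, -1.1]
finger_gap: 1.004
```

```bash
python3 look.py 6
```

```text
t 6.8 box tcp [-103.1   27.9  239.3] rot [-90.  -0. -74.] F box [ 1.  -0.8 -1.1] gap 1.004
1.4 [166.3 276.1] [177.2 357.2] 1.3 [227.3 270.4] [232.1 349.6] 1.2 [282.9 262.5] [282.6 338.9] 1.1 [330.9 253. ] [326.5 325.9] 1.0 [370.  242.6] [362.8 311.7] 0.9 [400.3 232.1] [391.4 297. ] 0.8 [422.3 221.9] [412.5 282.6] 0.6 [445.9 203.4] [436.2 256.1] 0.4 [449.8 188.1] [441.3 233.8] 0.2 [441.4 176. ] [434.5 215.8] 0 [425.8 166.6] [420.3 201.7]
```

View pics/wrist6.png

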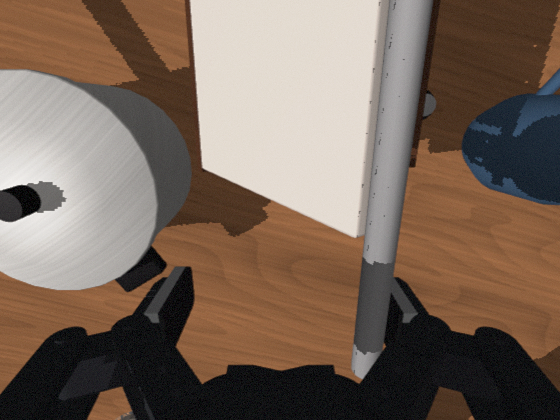

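Run:
```python
import numpy as np
f=lambda a:np.array([176*np.cos(a)-6*np.sin(a),-(176*np.sin(a)+6*np.cos(a))])
for a in np.arange(.97,-.001,-.02): print(round(a,2),(f(a)-f(.97)).round(1),end="; ")
```

```text
0.97 [0. 0.]; 0.95 [3.  1.9]; 0.93 [5.9 3.9]; 0.91 [8.7 5.9]; 0.89 [11.6  8. ]; 0.87 [14.4 10.2]; 0.85 [17.1 12.4]; 0.83 [19.8 14.6]; 0.81 [22.5 17. ]; 0.79 [25.1 19.3]; 0.77 [27.6 21.7]; 0.75 [30.1 24.2]; 0.73 [32.6 26.7]; 0.71 [35.  29.3]; 0.69 [37.4 31.9]; 0.67 [39.7 34.6]; 0.65 [41.9 37.3]; 0.63 [44.1 40. ]; 0.61 [46.3 42.8]; 0.59 [48.4 45.7]; 0.57 [50.4 48.5]; 0.55 [52.4 51.5]; 0.53 [54.3 54.4]; 0.51 [56.1 57.4]; 0.49 [57.9 60.4]; 0.47 [59.7 63.5]; 0.45 [61.3 66.6]; 0.43 [62.9 69.7]; 0.41 [64.5 72.9]; 0.39 [66.  76.1]; 0.37 [67.4 79.3]; 0.35 [68.7 82.6]; 0.33 [70.  85.9]; 0.31 [71.2 89.2]; 0.29 [72.4 92.5]; 0.27 [73.5 95.8]; 0.25 [74.5 99.2]; 0.23 [ 75.5 102.6]; 0.21 [ 76.3 106. ]; 0.19 [ 77.2 109.4]; 0.17 [ 77.9 112.9]; 0.15 [ 78.6 116.3]; 0.13 [ 79.2 119.8]; 0.11 [ 79.7 123.3]; 0.09 [ 80.2 126.8]; 0.07 [ 80.6 130.3]; 0.05 [ 80.9 133.8]; 0.03 [ 81.2 137.3]; 0.01 [ 81.4 140.8];
```

Emit:
{"method": "drive_tool", "body": {
  "commands": [
    [0,0,0,0,0],
    [0,1,1,0,0],
    [0,3,2,0,0]
  ]
}}

```text
time_s: 7.15
ee_pos: [552.4, -66.3, 237.3]
tcp_rot: [-90.0, -0.0, -74.0]
contact_force: [-0.2, -1.9, -0.3]
finger_gap: 1.001
```

```bash
python3 look.py 7
```

```text
t 7.15 box tcp [-103.2   24.9  237.3] rot [-90.  -0. -74.] F box [-0.7 -1.8 -0.3] gap 1.001
1.4 [153.6 279.5] [165.9 361.8] 1.3 [216.2 273.6] [222.2 354. ] 1.2 [273.5 265.4] [274.  342.8] 1.1 [322.9 255.5] [319.1 329.4] 1.0 [363.3 244.8] [356.5 314.8] 0.9 [394.6 234. ] [385.9 299.7] 0.8 [417.4 223.5] [407.8 284.9] 0.6 [442.1 204.5] [432.5 257.7] 0.4 [446.6 188.9] [438.2 235. ] 0.2 [438.6 176.6] [431.8 216.7] 0 [423.3 167. ] [417.9 202.3]
```

View pics/wrist7.png

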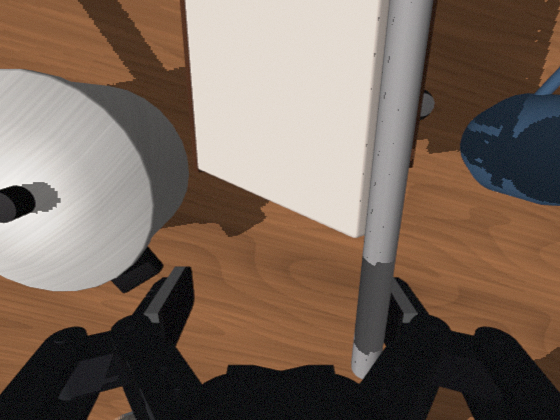

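Emit:
{"method": "drive_tool", "body": {
  "commands": [
    [0,3,2,0,0],
    [0,6,4,0,0],
    [0,8.5,6,0,0],
    [0,11.5,8,0,0],
    [0,14,10,0,0],
    [0,17,12,0,0],
    [0,19.5,14.5,0,0],
    [0,22,17,0,0],
    [0,24.5,19,0,0],
    [0,27,21.5,0,0]
  ]
}}

```text
time_s: 8.2
ee_pos: [559.8, -92.1, 215.6]
tcp_rot: [-90.0, 0.0, -74.0]
contact_force: [-0.2, 0.1, -0.1]
finger_gap: 0.998
```

```bash
python3 look.py 8
```

```text
t 8.2 box tcp [-103.1   -2.   215.6] rot [-90.   0. -74.] F box [-0.2  0.1 -0.1] gap 0.998
1.4 [ -8.4 333.2] [ 27.6 430.9] 1.3 [ 79.8 323.2] [103.8 418.4] 1.2 [161.5 309.6] [174.8 401. ] 1.1 [232.2 293.8] [237.1 380.5] 1.0 [290.  277.3] [288.9 358.7] 0.9 [334.7 261.1] [329.7 337. ] 0.8 [367.7 246. ] [360.5 316.3] 0.6 [405.5 219.9] [397.  279.8] 0.4 [417.1 199.6] [409.4 250.6] 0.2 [413.1 184.2] [406.7 228. ] 0 [400.1 172.7] [395.1 210.8]
```

View pics/wrist8.png

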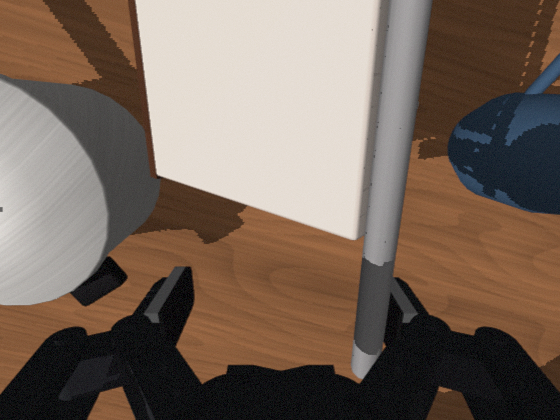

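Emit:
{"method": "drive_tool", "body": {
  "commands": [
    [0,2.5,2,0,0],
    [0,5,4.5,0,0],
    [0,7,7,0,0],
    [0,9.5,9.5,0,0],
    [0,11.5,12,0,0],
    [0,13.5,14.5,0,0],
    [0,15.5,17,0,0],
    [0,17.5,20,0,0],
    [0,19.5,22.5,0,0],
    [0,21.5,25,0,0],
    [0,21.5,25,0,0]
  ]
}}

```text
time_s: 9.35
ee_pos: [565.6, -113.2, 190.3]
tcp_rot: [-90.0, -0.0, -74.0]
contact_force: [1.1, -1.9, -0.4]
finger_gap: 0.999
```

```bash
python3 look.py 9
```

```text
t 9.35 box tcp [-103.4  -23.9  190.3] rot [-90.  -0. -74.] F box [ 0.5 -2.1 -0.4] gap 0.999
1.4 [-327.8  460.6] [-216.6  579.9] 1.3 [-171.7  436.7] [-93.7 553.5] 1.2 [-27.7 405.9] [ 21.2 518.5] 1.1 [ 93.9 372.7] [120.6 479.4] 1.0 [189.8 340.5] [201.4 440.1] 0.9 [261.7 311.1] [263.7 403.1] 0.8 [313.3 285.3] [309.8 369.6] 0.6 [371.7 244.4] [364.2 314.5] 0.4 [392.3 215.4] [385.  273.7] 0.2 [392.3 194.9] [386.2 244. ] 0 [381.1 180.2] [376.5 222.3]
```

View pics/wrist9.png

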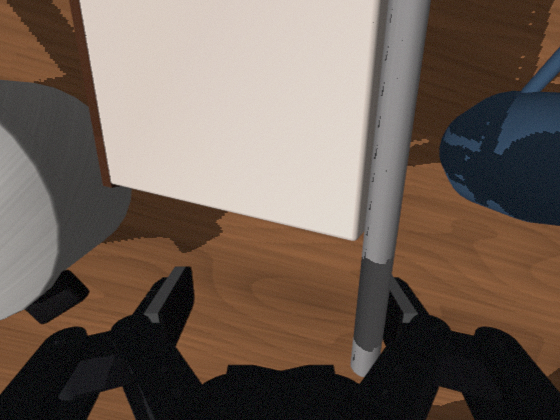

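Emit:
{"method": "drive_tool", "body": {
  "commands": [
    [0,1.5,2.5,0,0],
    [0,3.5,5,0,0],
    [0,5,8,0,0],
    [0,7,11,0,0],
    [0,8.5,14,0,0],
    [0,10,17,0,0],
    [0,11.5,20,0,0],
    [0,13,23,0,0],
    [0,14.5,26,0,0],
    [0,16,29,0,0],
    [0,16,29,0,0]
  ]
}}

```text
time_s: 10.5
ee_pos: [570.1, -128.1, 161.1]
tcp_rot: [-90.0, 0.0, -74.0]
contact_force: [-0.3, -2.7, -2.0]
finger_gap: 1.004
```

```bash
python3 look.py 10
```

```text
t 10.5 box tcp [-103.2  -39.4  161.1] rot [-90.   0. -74.] F box [-1.1 -2.5 -2. ] gap 1.004
1.4 [-1738.1  1104.7] [-959.5 1107.8] 1.3 [-1110.5   937. ] [-633.4  997.3] 1.2 [-602.5  767.4] [-343.5  868.8] 1.1 [-243.4  625.7] [-114.8  745.7] 1.0 [ -5.4 516.5] [ 53.  638.8] 0.9 [148.2 434.6] [170.6 550.8] 0.8 [245.8 373.5] [250.6 480. ] 0.6 [344.4 292.2] [337.5 378.4] 0.4 [377.4 243.6] [369.5 313. ] 0.2 [380.7 212.8] [374.3 269.7] 0 [370.  192.4] [365.3 240.2]
```

View pics/wrist10.png

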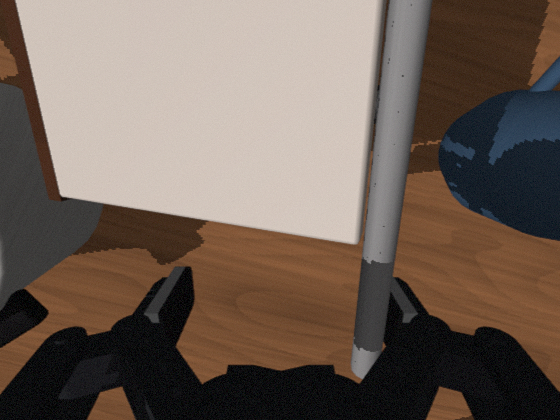

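Emit:
{"method": "drive_tool", "body": {
  "commands": [
    [0,1,3,0,0],
    [0,2,6,0,0],
    [0,3,9,0,0],
    [0,4,12,0,0],
    [0,5,15,0,0],
    [0,6,18,0,0],
    [0,7,21,0,0],
    [0,7.5,24,0,0],
    [0,8,27,0,0],
    [0,8,27,0,0]
  ]
}}

```text
time_s: 11.55
ee_pos: [572.8, -136.6, 134.4]
tcp_rot: [-90.0, -0.1, -74.0]
contact_force: [2.4, -3.9, -1.8]
finger_gap: 1.0
```

```bash
python3 look.py 11
```

```text
t 11.55 box tcp [-102.9  -48.3  134.4] rot [-90.   -0.1 -74. ] F box [ 1.2 -4.4 -1.8] gap 1.0
1.4 [ 3569.  -1399.9] [ 55587.1 -41176.4] 1.3 [ 4269.5 -2063.9] [-10964.7  10075.4] 1.2 [10177.8 -6486. ] [-2898.4  3556. ] 1.1 [-4238.6  3947.6] [-1050.4  1949.2] 1.0 [-842.9 1402.7] [-340.9 1274.4] 0.9 [-136.9  832.8] [ -7.  921.1] 0.8 [134.  589.4] [167.7 711.4] 0.6 [325.6 376.9] [318.9 483.9] 0.4 [374.5 285.3] [364.8 369.1] 0.2 [379.2 236.7] [371.6 303.2] 0 [366.9 207.7] [361.6 262.1]
```

View pics/wrist11.png

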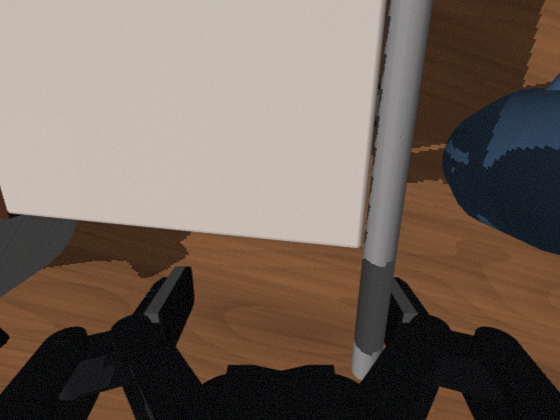

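Emit:
{"method": "drive_tool", "body": {
  "commands": [
    [0,0.5,2.5,0,0],
    [0,1,5,0,0],
    [0,1.5,8,0,0],
    [0,2,11,0,0],
    [0,2.5,14,0,0],
    [0,2.5,17,0,0],
    [0,3,19,0,0],
    [0,3,21,0,0],
    [0,3.5,23,0,0],
    [0,3.5,25,0,0],
    [0,3.5,25,0,0]
  ]
}}

```text
time_s: 12.7
ee_pos: [574.0, -140.8, 109.6]
tcp_rot: [-89.9, -0.1, -74.1]
contact_force: [1.9, -6.0, -1.8]
finger_gap: 1.001
```

```bash
python3 look.py 12
```

```text
t 12.7 box tcp [-102.9  -52.8  109.6] rot [-89.9  -0.1 -74.1] F box [ 0.2 -6.3 -1.8] gap 1.001
1.4 [1305.8 -346.6] [1708.8 -921.5] 1.3 [1238.4 -392.7] [ 1670.5 -1073.3] 1.2 [1215.2 -483.9] [ 1758.9 -1414.2] 1.1 [1263.1 -673.8] [ 2192.4 -2366.2] 1.0 [ 1513.7 -1191.3] [  6720.2 -10931.4] 0.9 [ 4262.8 -5936.8] [-1160.   3666.9] 0.8 [-455.  2000.5] [ -57.1 1522.1] 0.6 [317.9 570.9] [309.3 693.8] 0.4 [388.8 353.8] [374.1 456.1] 0.2 [389.7 269.7] [379.4 348.4] 0 [372.2 226.6] [365.7 289.2]
```

View pics/wrist12.png

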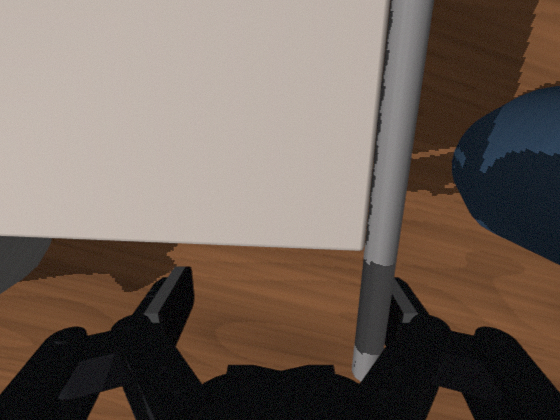

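Emit:
{"method": "drive_tool", "body": {
  "commands": [
    [0,0.5,1.5,0,0],
    [0,0.5,3,0,0],
    [0,1,4.5,0,0],
    [0,1,6,0,0],
    [0,1,7,0,0],
    [0,1,8,0,0],
    [0,1,9,0,0],
    [0,1,10,0,0],
    [0,1,11,0,0],
    [0,1,11,0,0]
  ]
}}

```text
time_s: 13.75
ee_pos: [574.3, -141.7, 98.6]
tcp_rot: [-89.9, -0.1, -74.1]
contact_force: [2.8, -7.1, -1.8]
finger_gap: 1.0
```

```bash
python3 look.py 13
```

```text
t 13.75 box tcp [-102.9  -53.6   98.6] rot [-89.9  -0.1 -74.1] F box [ 0.7 -7.6 -1.8] gap 1.0
1.4 [1071.  -240.3] [1288.6 -613.7] 1.3 [1002.7 -266.7] [1221.2 -684.9] 1.2 [ 955.4 -315.3] [1195.7 -824.8] 1.1 [ 931.9 -403.9] [ 1235.4 -1111.6] 1.0 [ 948.1 -583.5] [ 1451.3 -1864. ] 0.9 [ 1080.8 -1076.7] [ 3325.  -7222.2] 0.8 [ 2935.9 -6434.6] [-583.6 3571.3] 0.6 [323.1 786.9] [310.2 885.3] 0.4 [405.5 404.4] [385.8 516.3] 0.2 [400.2 290.4] [387.7 375.9] 0 [378.2 237.6] [370.7 304.5]
```

View pics/wrist13.png

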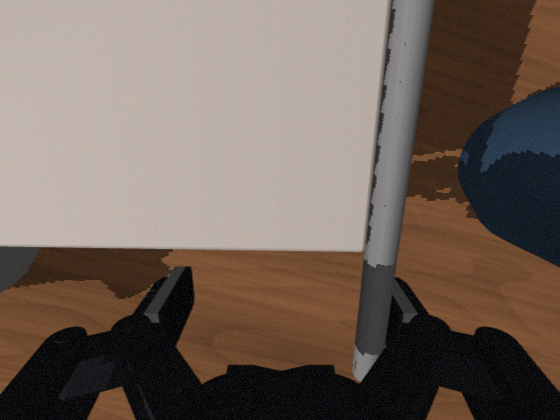

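Emit:
{"method": "drive_tool", "body": {
  "commands": [
    [0,0.3,0.7,0,0],
    [0,0.6,1.4,0,0],
    [0,0.8,2,0,0],
    [0,1,2.6,0,0],
    [0,1,3.2,0,0],
    [0,1,4,0,0],
    [0,1,4,0,0]
  ]
}}

```text
time_s: 14.5
ee_pos: [574.3, -141.8, 95.0]
tcp_rot: [-90.0, -0.1, -74.0]
contact_force: [0.4, -4.9, -1.0]
finger_gap: 0.999
```

```bash
python3 look.py 14|head -1; python3 -c "
from st import *
for n in ('scene','top'):
    s=cams.snapshot(n); cv2.imwrite(f'pics/{n}14.png',s['image'][:,:,::-1])"
```

```text
t 14.5 box tcp [-102.9  -53.8   95. ] rot [-90.   -0.1 -74. ] F box [-0.9 -4.8 -1. ] gap 0.999
```

View pics/wrist14.png

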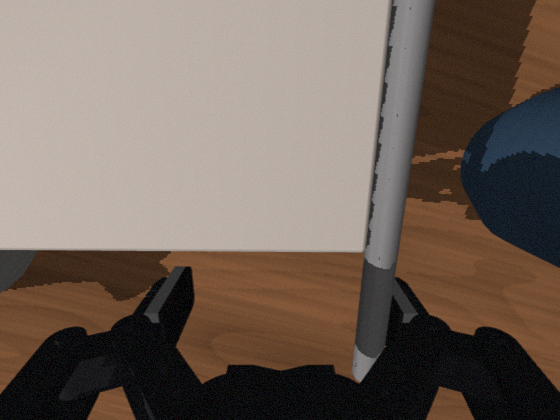

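View pics/scene14.png

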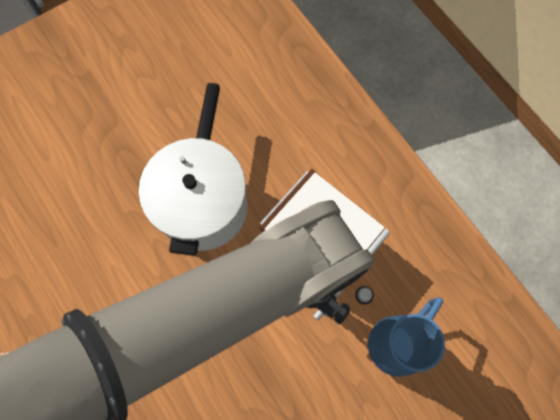

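Emit:
{"method": "drive_tool", "body": {
  "commands": [
    [0,0.2,0.8,0,0],
    [0,0.4,1.6,0,0],
    [0,0.6,2.4,0,0],
    [0,0.8,3.2,0,0],
    [0,0.8,4,0,0],
    [0,0.8,4,0,0]
  ]
}}

```text
time_s: 15.25
ee_pos: [574.7, -141.7, 91.0]
tcp_rot: [-89.9, -0.0, -74.0]
contact_force: [2.0, -4.4, 3.7]
finger_gap: 0.999
```

```bash
python3 look.py 15|head -1; python3 -c "
from st import *
a=cv2.imread('pics/wrist14.png').astype(int);b=cv2.imread('pics/wrist15.png').astype(int)
for r in (100,240): print(a[r,340:430:5].sum(1),b[r,340:430:5].sum(1))
for im in (a,b): print([int(np.argmin(np.diff(im[200:280,c].sum(1))))+200 for c in (60,150,250,340)])
"
```

```text
t 15.25 box tcp [-102.5  -53.8   91. ] rot [-89.9  -0.  -74. ] F box [ 0.7 -4.8  3.7] gap 0.999
[511 516 517 512 516 517 506 517 304 237 404 425 412 368 336 271 164 120] [495 492 494 500 504 500 500 495 491 272 251 378 392 400 373 332 274 178]
[512 515 509 515 506 317 363 399 403 375 333 250 215 249 251 250 232 240] [503 494 509 504 496 505 202 378 387 385 372 317 249 205 229 218 230 225]
[249, 250, 251, 251]
[255, 256, 257, 258]
```

Emit:
{"method": "drive_tool", "body": {
  "commands": [
    [0,4,0,0,0],
    [0,10,0,0,0],
    [0,15,0,0,0],
    [0,18,0,0,0],
    [0,18,0,0,0],
    [0,18,-20,0,0],
    [0,18,-60,0,0],
    [0,18,-105,0,0],
    [0,18,-150,0,0],
    [0,18,-195,0,0],
    [0,18,-240,0,0],
    [0,18,-270,0,0],
    [0,18,-270,-40,0],
    [0,18,-270,-85,0],
    [0,18,-270,-120,0],
    [0,18,-270,-140,0],
    [0,18,-270,-140,0]
  ]
}}

```text
time_s: 17.0
ee_pos: [442.0, -198.9, 361.5]
tcp_rot: [-90.1, -0.1, -74.2]
contact_force: [0.4, -1.1, -0.2]
finger_gap: 0.998
```

```bash
python3 look.py 16|head -1
python3 - <<'E'
from st import *
for n in ('scene','top'):
    s=cams.snapshot(n); cv2.imwrite(f'pics/{n}16.png',s['image'][:,:,::-1])
    for p in((-130,-91,136),(70,-91,136),(-70,85,142),(-70,-85,142),(70,85,142)): print(n,p,proj(s,B(*p)))
E
```

```text
t 17.0 box tcp [-245.8  -72.3  361.5] rot [-90.1  -0.1 -74.2] F box [ 0.  -1.2 -0.2] gap 0.998
scene (-130, -91, 136) [315.9 318.3]
scene (70, -91, 136) [387.  229.9]
scene (-70, 85, 142) [259.7 225.9]
scene (-70, -85, 142) [335.6 288. ]
scene (70, 85, 142) [309.9 168.9]
top (-130, -91, 136) [393.7 241. ]
top (70, -91, 136) [356.3 134.2]
top (-70, 85, 142) [286.3 238.2]
top (-70, -85, 142) [379.7 208.8]
top (70, 85, 142) [262. 162.]
```

View pics/scene16.png

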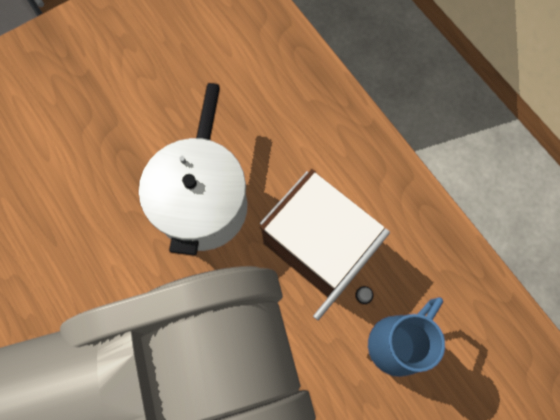

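View pics/top16.png

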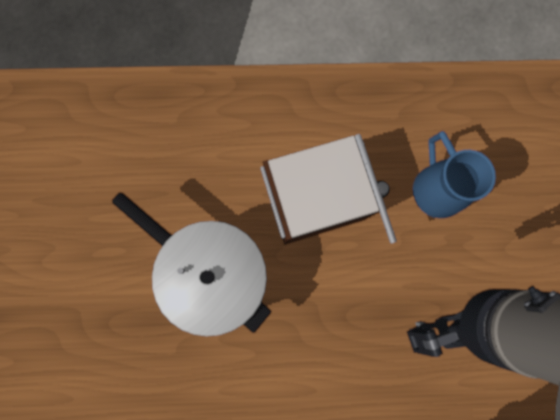

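View pics/wrist16.png

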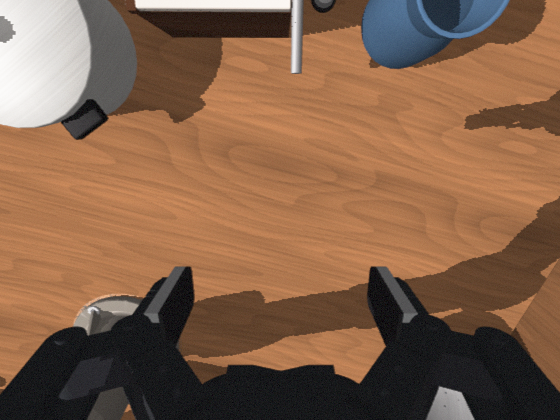

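```bash
python3 -c "
from cell import workorder;print(workorder.sign_off())"
```

```text
the job is handed in; nothing more can be done
None
```

The lid is fully shut and the job is handed in at about 17 s of the 48 s allowed. I kept the gripper open the whole time, with the handle rod between the two fingers.

- **Push:** the left finger pushed the handle past balance to about 1.37 rad. I then backed the finger off so the lid fell freely.
- **Catch:** the right finger caught it at about 0.97 rad.
- **Lowering:** the tool can only point straight down, so the finger could not go under the handle. It carried the lid by pressing against the side of the rod, with friction taking the weight. It followed the rod down its arc for about 8 s, and the lid came down slowly with no sign of a slam. The strongest force read on the handle was about 8 N sideways. I took readings only at the end of each move, so a brief higher peak could have gone unseen.

**Last checks:**
- **Lid seated:** the vertical force flipped from about -1 to +3.7 N as the lid seated. After I backed away, the handle end appeared within about 3 pixels of its predicted shut position in both the top and scene views.
- **Other objects:** the cooker, pitcher and valve cap look unmoved in the pictures.
- **Arm:** it ended about 120 mm in front of the handle and well above it, touching nothing. Wrist force was about 1 N, which is sensor noise.

No check failed, but some force readings were noisy by about 1 N. One reading during the lowering showed almost no force, although the picture showed the handle still against the finger.

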